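# Put a new carton of tea away in the sprung-lid caddy

### The job

Put the new carton of tea away in the tea caddy: press the caddy's front button so the lid springs up, steady the lid and ease it back until it rests on its open stop without banging, stand the carton upright in the free end beside the tin (set it down, do not drop it), and shut the lid until its catch holds. Keep the tin standing in the caddy and leave the cups, saucer, teaspoon, flask, matchbox and sugar jar where they are.

Things in the scene. Friction and masses are not known exactly. Their poses are not given: they have to be found in the camera images.
- caddy: cream plastic tea caddy, an open-topped box 140 mm deep (its x) by 200 mm wide (its y) by 105 mm high with 4 mm walls and floor, fixed where it stands (it does not shift). Origin: centre of its underside; x points from the button side (front) to the hinge side (back), y along the hinge, z up. Inside it is 132 x 192 mm, 101 mm deep; the lid closes over it
- release_top (a point): centre of the top of the release button, a ridged push plate 44 x 44 mm that sticks out in front of the caddy, 120 mm from the caddy's centre towards -x and 97 mm above the table, 18 mm below the top of the shut lid. Pressed straight down it rocks about a pin 38 mm behind this point and springs back
- release (a joint): tilt of the release button, rad: 0 at rest, 0.28 fully pressed (release_top is then about 10 mm lower). The catch, a 34 mm wide upright hook between button and lid that stands 17 mm above the shut lid, lets the lid go at about 0.1 to 0.2; a press of 5 to 6 N reaches the end of the travel
- lid (a joint): angle of the lid, rad: 0 shut (latched 0.00 to 0.02), 1.57 upright, 1.78 on its open stop, where it leans back and stays by its own weight. Let go by the catch it springs up, bounces and rests on its spring at about 0.95; beyond 1.25 it is free of the spring on a lightly damped hinge. To shut, press it down near the middle of its front edge, up to about 10 N, until the catch snaps over it
- lid_hinge (a point): middle of the lid's hinge line, 72 mm behind the caddy's centre and 107 mm above the table; the line runs along the caddy's y
- lid_edge (a point): middle of the underside of the lid's front edge, 150 mm from the hinge line; moves with the lid; its z axis is the normal of the lid's outer face. The lid is a plate 8 mm thick above this plane and 206 mm wide, with a lip 8 mm deep under its front and side edges; mid-front a 30 mm wide nose for the catch sticks out 7 mm further
- carton: closed cardboard carton of tea, upright, 70 mm (its x) by 40 mm (its y) by 92 mm tall, 140 to 280 g, standing on the cubby floor to the left or right of the caddy; origin: centre of its underside, z up
- tin: closed aluminium tin, upright, 58 mm across and 78 mm tall, loose, standing in the caddy near its left (+y) end; origin: centre of its underside. The right (-y) end of the caddy is free
- cup_a: white porcelain mug 80 mm across, 72 mm tall, handle at its +y; stands on the opposite side of the caddy from the carton; origin: centre of its underside
- cup_b: white porcelain mug 80 mm across, 72 mm tall, behind the caddy at the right (-y); origin: centre of its underside
- saucer: glass saucer 136 mm across, 18 mm tall, lying behind the caddy; origin: centre of its underside
- teaspoon: steel teaspoon 140 mm long lying on the cubby floor in front of the caddy, handle along its -x; origin: mid-length, on its underside
- flask: green steel flask 90 mm across, 268 mm tall with a black push-release lid and a side handle; origin: centre of its underside
- matchbox: kitchen matchbox 110 x 62 x 20 mm lying flat; origin: centre of its underside
- sugar_jar: glass jar 84 mm across, 115 mm tall with a steel lid; origin: centre of its underside
Things that resemble listed ones, but are neither listed nor needed, are in the scene too. There is more than one size of the carton; the job needs the largest.

How it is judged (in metres and radians):
On the way, in this order (a step that is already met when the one before it is completed fails the run):
1. the lid has sprung up (value of joint lid above 0.6 rad), for 0.15 s.
2. the lid rests still on its open stop (value of joint lid above 1.68 rad and velocity of joint lid between -0.15 and 0.15 rad/s), for 0.3 s.
3. the carton stands upright in the caddy, let go (z of carton in the frame of caddy between 0.001 and 0.012 m and x of carton in the frame of caddy between -0.06 and 0.06 m and y of carton in the frame of caddy between -0.09 and 0.09 m and angle between carton's own z axis and vertical below 0.15 rad and contact force between the fingers and carton below 0.2 N), for 0.2 s.
At the end, for the whole second after the job is handed in: The lid is shut and held by its catch (lid angle under 0.035 rad, button back within 0.06 rad of rest); the carton and the tin both stand on the caddy's floor inside it, upright within 0.15 rad, the carton at rest (value of joint lid below 0.035 rad and value of joint release below 0.06 rad and z of carton in the frame of caddy between 0.001 and 0.012 m and x of carton in the frame of caddy between -0.06 and 0.06 m and y of carton in the frame of caddy between -0.09 and 0.09 m and angle between each of carton, tin's own z axis and vertical below 0.15 rad and linear speed of carton below 0.03 m/s and z of tin in the frame of caddy between 0.001 and 0.012 m and x of tin in the frame of caddy between -0.06 and 0.06 m and y of tin in the frame of caddy between -0.09 and 0.09 m); the robot touches nothing.
It fails at once if the lid was flung back hard onto its open stop (faster than 2.5 rad/s beyond 1.45 rad) (value of joint lid above 1.45 rad and velocity of joint lid above 2.5 rad/s).
It fails at once if the carton was dropped or thrown into the caddy (faster than 0.5 m/s inside it) (z of carton in the frame of caddy below 0.09 m and x of carton in the frame of caddy between -0.07 and 0.07 m and y of carton in the frame of caddy between -0.1 and 0.1 m and linear speed of carton above 0.5 m/s).
It fails at once if the tin was tipped over (more than 0.5 rad) (angle between tin's own z axis and vertical above 0.5 rad).
It fails at once if a cup, the saucer, the teaspoon, the flask, the matchbox or the sugar jar was shifted by more than 30 mm (distance of any of cup_a, cup_b, saucer, teaspoon, flask, matchbox, sugar_jar from where it was at the start of the episode above 0.03 m).
It also fails if it takes over 72 s, if anything falls off the work surface, if the arm or the gripper's body presses on something with over 40 N, if the wrist force passes 120 N, or if a joint passes its speed limit or range.

### The arm

A 6-joint arm with a two-finger parallel gripper is mounted at the origin on the work surface. World frame = base frame: x ahead of the robot, y to its left, z up, the work surface at z = 0. Lengths are in m, angles in degrees, forces in N, time in s.
With the tool pointing down it reaches from about 0.35 to 0.8 m from the base axis. Payload 7.3 kg.
Tool frame: the origin (TCP) lies on the centre line of the jaws, within the pads' length; the fingertips stand env.finger_overhang ahead of it and the grasp point (between the pads) lies 3 mm ahead of it (env.finger_overhang is the distance from the TCP to the fingertips, in m); z points along the fingers, y is the direction in which the jaws open and shut (so a half turn about z gives the same grasp; the last joint's range is limited). The gripper opens to 85 mm and grips with 20 to 120 N. Pads are 22 mm wide; open, the fingers measure 114 mm over their backs; the gripper's body (76 mm by 85 mm) begins 54 mm behind the grasp point. The pads swing forward as they close: fully open they stand 13 mm farther back than shut.
Start: joints at [67.151, 19.595, 87.324, -0, 73.075, -8.365], TCP at [0.131, 0.508, 0.253] pointing down, gripper open.
Joint ranges: [-145.02, 145.02], [-44.19, 115.74], [2.07, 154.8], [-57.11, 237.11], [16.16, 152.29], [-177.93, 177.93]. Speed limits (degrees/s): [147.25, 147.25, 180, 180, 180, 180].

### API

Orientations are given as a 3x3 rotation matrix whose columns are the frame's x, y, z axes.
In Python, from cell import env, read_camera, get_calibration gives the robot as it stands.
- The arm moves only by the shell command python3 -m crank 'ROWS' [FORCE]. ROWS is JSON, a list of rows, each a list of 3 entries, a list of its own where there are three numbers: the shift along the tool's x, y, z each as a share of 0.02 m, from -1 to 1, then the turn about the tool's z as a share of 0.1 rad, from -1 to 1, then the closure, from 0 (fully open) to 1 (shut). In form: [[[tx, ty, tz], turn, hand], ...]. A call has 1 to 10 rows; each row shifts and turns the commanded pose from where the row before left it, along the tool's axes as they then stand; what a row does not reach is not made up. A row lasts 1/12 s, in which the tool goes at most 41.7 mm and 7.16 degrees, less where a joint would pass 70% of its speed; a pose out of reach is approached as far as the arm can. A call with a number of a shift or a turn outside -1 to 1 is refused whole. A call with a gripper value outside its range is refused whole. The fingers move at their own pace and stop on an object; FORCE is the grip in N (left out, the last holds). Time passes only in rows, so rows that do not move let the fingers close. It gives the time, the measured TCP pose, the force and the opening at its end, in the units of the state.
- env.state(): the state, without advancing time (a new reading comes with each control period).
- read_camera(name): name is "scene" or "top" or "wrist"; returns the picture (400x640x3 uint8, red, green, blue); there is no depth.
- get_calibration(name): a dict with "fovy" (degrees; the focal length in pixels is half the picture's height over the tangent of half this angle, whatever the lens; pixels are square), "cx", "cy" (the principal point, pixels), "D" ([k1, k2, p1, p2, k3] as OpenCV has them; the pictures are not rectified), "xyz" and "attitude" of the camera in the world; the wrist camera has in their place "hand_eye" (4x4, takes a point from camera to tool coordinates, whose origin is the TCP and whose axes are the flange's). Camera axes: x right, y up, looking along -z (the intrinsics and any distortion apply to the point x, -y, -z); pixel columns grow to the right and rows downward; lengths in m; the calibration is good to about 2 mm. A picture is of the moment at which its call begins: read the wrist's pose just before it. get_calibration takes no time and is no camera call.
- env.hand_in(): hands the job in, once; it reports no verdict.
The state is a dict: "time_s": time; "joint_pos": joint angles; "dq": joint speeds; "joint_efforts": joint torques, N m; "eef_pos": TCP position; "tcp_rot": TCP orientation; "force": force on the tool from outside, world axes, zero at the start; "wrist_torque": the same for the moment, N m; "width": finger opening in m.
Only numpy, scipy, OpenCV 4.12 (cv2) and the standard library are available. Lean on these libraries where they do the work, as an engineer would, in place of code of your own. Each camera call takes 0.05 s, during which the arm holds its last target. There are 200 camera calls.

## Working session

There is one attempt and no reset: what is moved stays moved. The work goes in short steps, Python scripts to look and compute and a shell command to move; the robot and the scene stay as the last step left them, time stands still between calls to the robot, and variables do not carry over. Pictures are saved under pics/ and viewed, about 8 in all and at most 12, crops included, and the job is handed in when it is done.

```bash
ls; mkdir -p pics; python3 - <<'E'
from cell import env, read_camera, get_calibration
import cv2, numpy as np
s=env.state(); print({k:np.round(v,3).tolist() for k,v in s.items()}, env.finger_overhang)
for n in("scene","top","wrist"):
    c=get_calibration(n); print(n,{k:np.round(v,4).tolist() for k,v in c.items()})
    cv2.imwrite(f"pics/{n}0.png",read_camera(n)[:,:,::-1])
E
```

```text
pics
{'time_s': 0.0, 'joint_pos': [67.149, 19.637, 87.377, 0.001, 73.076, -8.366], 'dq': [-0.078, 0.037, -0.001, 0.034, -0.11, 0.072], 'joint_efforts': [-0.002, -43.368, -24.601, -0.0, 0.008, 0.0], 'eef_pos': [0.131, 0.508, 0.253], 'tcp_rot': [[-0.968, 0.25, -0.001], [0.25, 0.968, -0.001], [0.0, -0.002, -1.0]], 'force': [-0.835, -0.916, 0.578], 'wrist_torque': [-0.036, 0.039, -0.005], 'width': 0.086} 0.022
scene {'fovy': 42.6158, 'cx': 322.0469, 'cy': 212.7526, 'D': [-0.1341, 0.0, 0.0, 0.0, 0.0], 'xyz': [1.7512, 0.4113, 0.9294], 'attitude': [[-0.3353, -0.5312, 0.7781], [0.942, -0.1784, 0.2842], [-0.0121, 0.8282, 0.5603]]}
top {'fovy': 53.6365, 'cx': 324.5305, 'cy': 203.378, 'D': [0.0276, 0.0, 0.0, 0.0, 0.0], 'xyz': [0.5029, -0.0162, 1.0945], 'attitude': [[0.0142, 0.997, -0.0755], [-0.9998, 0.0131, -0.0143], [-0.0133, 0.0757, 0.997]]}
wrist {'fovy': 61.5952, 'cx': 323.0609, 'cy': 205.4822, 'D': [0.0, 0.0, 0.0, 0.0, 0.0], 'hand_eye': [[-0.0004, 0.9561, 0.2932, 0.0754], [1.0, 0.0004, -0.0001, -0.0006], [-0.0002, 0.2932, -0.9561, -0.1205], [0.0, 0.0, 0.0, 1.0]]}
```

View pics/top0.png

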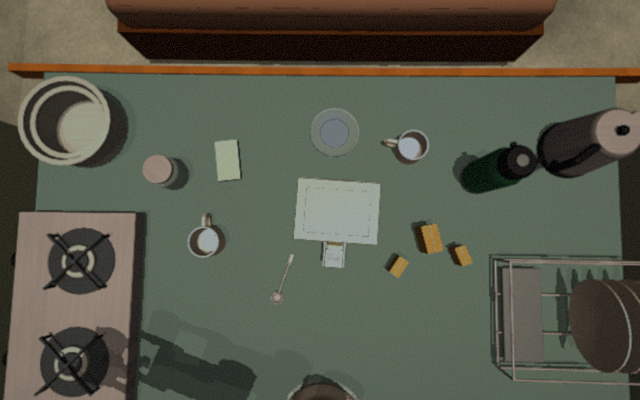

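View pics/scene0.png

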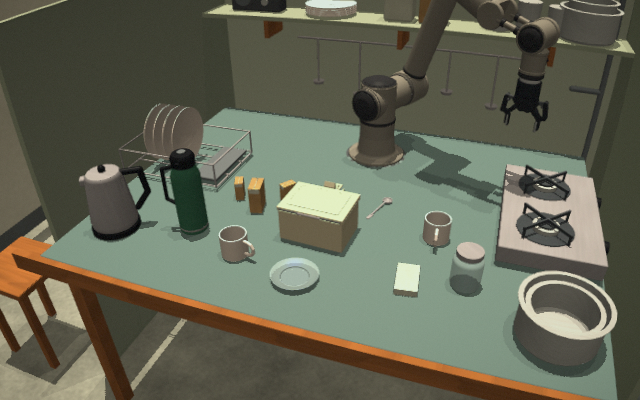

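The top view (up = +x, left = +y) shows the caddy at about (338,211), with its button at (334,255). There are three orange cartons to its right, and the largest is at about (431,238). cup_a is at (204,242) and the spoon at (285,280).

```bash
cat > h.py <<'E'
from cell import env, read_camera, get_calibration
import cv2, numpy as np
def cam(n,s=None):
    c=get_calibration(n); f=200/np.tan(np.radians(c["fovy"]/2))
    K=np.array([[f,0,c["cx"]],[0,f,c["cy"]],[0,0,1.]])
    if n=="wrist":
        H=np.array(c["hand_eye"]);R0=np.array(s["tcp_rot"])
        R=R0@H[:3,:3]; p=R0@H[:3,3]+np.array(s["eef_pos"])
    else: R,p=np.array(c["attitude"]),np.array(c["xyz"])
    return K,np.array(c["D"],float),R,p
def cast(n,uv,z,s=None):
    K,D,R,p=cam(n,s)
    q=cv2.undistortPoints(np.array(uv,float).reshape(-1,1,2),K,D)[:,0]
    d=np.c_[q[:,0],-q[:,1],-np.ones(len(q))]@R.T
    return p+d*((z-p[2])/d[:,2])[:,None]
def proj(n,P,s=None):
    K,D,R,p=cam(n,s)
    q=(np.array(P,float).reshape(-1,3)-p)@R; q=q*[1,-1,-1]
    return cv2.projectPoints(q,np.zeros(3),np.zeros(3),K,D)[0][:,0]
def blobs(m,amin=60):
    cs,_=cv2.findContours(m.astype(np.uint8),cv2.RETR_EXTERNAL,cv2.CHAIN_APPROX_NONE)
    return [c for c in cs if cv2.contourArea(c)>amin]
E
python3 - <<'E'
from h import *
im=cv2.imread("pics/top0.png"); hsv=cv2.cvtColor(im,cv2.COLOR_BGR2HSV)
print(hsv[211,320],hsv[228,428],hsv[245,435],hsv[255,334],hsv[160,228])
m=(hsv[...,0]>8)&(hsv[...,0]<24)&(hsv[...,1]>140)&(hsv[...,2]>60)
m[:100]=0
for c in blobs(m,40):
    print('carton',cv2.minAreaRect(c),cv2.contourArea(c))
m=(hsv[...,1]<70)&(hsv[...,2]>120); m[:,:270]=0;m[:160]=0;m[300:]=0;m[:,400:]=0
m=cv2.morphologyEx(m.astype(np.uint8),cv2.MORPH_OPEN,np.ones((3,3)))
for c in blobs(m):
    r=cv2.minAreaRect(c); print('w',r); b=cv2.boxPoints(r)
    P=cast("top",b,0.115);print(P.round(3),P.mean(0),np.linalg.norm(P[1]-P[0]),np.linalg.norm(P[2]-P[1]))
a=cv2.resize(im[165:310,260:490],None,fx=3.4,fy=3.4,interpolation=cv2.INTER_CUBIC);cv2.imwrite("pics/t1.png",a)
E
```

```text
[ 55  17 166] [ 20 146 155] [ 19 137 156] [ 82  17 168] [ 43  39 165]
carton ((401.04730224609375, 268.0338134765625), (3.836172103881836, 17.20465087890625), 35.53767776489258) 44.5
carton ((395.5384521484375, 264.6922607421875), (4.992301940917969, 17.19570541381836), 33.690067291259766) 67.5
carton ((462.5862121582031, 255.46551513671875), (18.012447357177734, 11.141719818115234), 68.19859313964844) 123.5
carton ((427.176513671875, 239.20591735839844), (27.163990020751953, 8.00367546081543), 75.96376037597656) 179.5
carton ((436.1716613769531, 237.32479858398438), (26.46223258972168, 5.88984489440918), 75.3791275024414) 125.5
w ((333.6188049316406, 255.8118896484375), (21.890817642211914, 21.990324020385742), 5.710593223571777)
[[ 0.424  0.003  0.115]
 [ 0.477 -0.002  0.115]
 [ 0.473 -0.055  0.115]
 [ 0.419 -0.051  0.115]] [ 0.44826379 -0.02622784  0.115     ] 0.0536359375542521 0.053862653959248906
w ((337.28424072265625, 210.5203094482422), (83.8577651977539, 61.98493194580078), 4.085616588592529)
[[ 0.489  0.074  0.115]
 [ 0.643  0.066  0.115]
 [ 0.631 -0.143  0.115]
 [ 0.478 -0.132  0.115]] [ 0.56020792 -0.03373217  0.115     ] 0.15415971670353318 0.20889013275750798
```

View pics/t1.png

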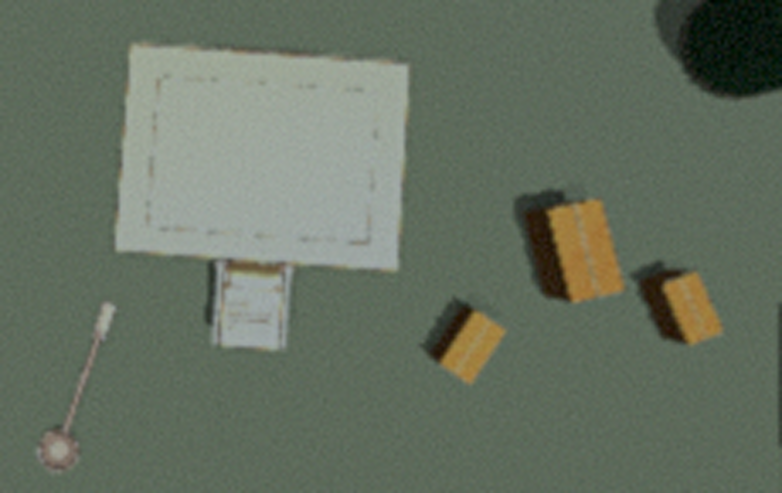

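```bash
python3 - <<'E'
from h import *
uv=np.array([(548,209),(600,200),(623,290),(570,302)])/3.4+[260,165]
P=cast("top",uv,.092);print(P.round(4),P.mean(0).round(4),[np.linalg.norm(P[i]-P[i-3]).round(4) for i in range(4)])
uv=np.array([(130,45),(408,65),(398,270),(116,250)])/3.4+[260,165]
P=cast("top",uv,.115);print(P.round(4),P.mean(0).round(4),[np.linalg.norm(P[i]-P[i-3]).round(4) for i in range(4)])
uv=np.array([(221,268),(294,270),(287,349),(212,346)])/3.4+[260,165]
P=cast("top",uv,.097);print(P.round(4),P.mean(0).round(4))
E
A='[[-0.56,-0.86,0],-1,0]';  python3 -m crank '[[[-0.2,-0.5,0],-1,1],[[-0.5,-0.86,0],-1,1],[[-0.56,-0.86,0],0,1],[[-0.56,-0.86,0],0,1],[[-0.56,-0.86,0],0,1],[[-0.56,-0.86,0],0,1],[[-0.56,-0.86,0],0,1],[[-0.56,-0.86,0],0,1],[[-0.56,-0.86,0],0,1],[[-0.56,-0.86,0],0,1]]' 20
```

```text
[[ 0.5237 -0.2459  0.092 ]
 [ 0.5309 -0.2842  0.092 ]
 [ 0.465  -0.3004  0.092 ]
 [ 0.4556 -0.2616  0.092 ]] [ 0.4938 -0.273   0.092 ] [np.float64(0.0389), np.float64(0.0679), np.float64(0.0399), np.float64(0.0699)]
[[ 0.6392  0.0645  0.115 ]
 [ 0.6269 -0.1393  0.115 ]
 [ 0.4776 -0.1326  0.115 ]
 [ 0.4891  0.0718  0.115 ]] [ 0.5582 -0.0339  0.115 ] [np.float64(0.2042), np.float64(0.1494), np.float64(0.2047), np.float64(0.1503)]
[[ 0.4767 -0.0044  0.097 ]
 [ 0.476  -0.0583  0.097 ]
 [ 0.4183 -0.0537  0.097 ]
 [ 0.4196  0.0014  0.097 ]] [ 0.4477 -0.0288  0.097 ]
time_s: 0.98
eef_pos: [0.2224, 0.336, 0.2532]
tcp_rot: [[-0.999, 0.053, -0.0], [0.053, 0.999, -0.0], [0.0, -0.0, -1.0]]
force: [0.7, -0.0, 0.9]
width: -0.0003
```

```bash
python3 -m crank '[[[-0.58,-0.88,0],0,1],[[-0.58,-0.88,0],0,1],[[-0.58,-0.88,0],0,1],[[-0.58,-0.88,0],0,1],[[-0.58,-0.88,0],0,1],[[-0.58,-0.88,0],0,1],[[-0.58,-0.88,0],0,1],[[-0.58,-0.88,0],0,1],[[-0.58,-0.88,0],0,1],[[-0.58,-0.88,0],0,1]]' >/dev/null
python3 -m crank '[[[-0.58,-0.88,0],0,1],[[-0.58,-0.88,0],0,1],[[-0.58,-0.88,0],0,1],[[-0.58,-0.88,0],0,1],[[-0.58,-0.88,0],0,1],[[-0.58,-0.88,0],0,1],[[-0.58,-0.88,0],0,1],[[-0.58,-0.88,0],0,1],[[-0.58,-0.88,0],0,1],[[-0.58,-0.88,0],0,1]]' >/dev/null
python3 -m crank '[[[0,0,0.7],0,1],[[0,0,0.7],0,1],[[0,0,0.7],0,1],[[0,0,0.7],0,1],[[0,0,0.7],0,1],[[0,0,0.7],0,1],[[0,0,0.7],0,1],[[0,0,0.3],0,1],[[0,0,0],0,1]]'
python3 - <<'E'
from h import *
s=env.state(); im=read_camera("wrist")[:,:,::-1].copy()
# expected projections of button centre, lid corners
c=np.array([.561,-.034]);u=np.array([.9984,-.0558]);v=np.array([.0558,.9984])
for x,y,z in [(-.12,0,.097),(-.098,.022,.097),(-.142,-.022,.097),(-.078,.103,.115),(-.078,-.103,.115),(.072,0,.115)]:
    P=proj("wrist",[*(c+u*x+v*y),z],s)[0]; print(P.round(0)); cv2.drawMarker(im,tuple(int(i) for i in P),(0,0,255),0,12)
cv2.imwrite("pics/w1.png",im)
E
```

```text
time_s: 3.4
eef_pos: [0.4344, -0.0265, 0.1481]
tcp_rot: [[-0.999, 0.053, -0.003], [0.053, 0.999, 0.001], [0.003, 0.001, -1.0]]
force: [-0.9, 0.5, 0.0]
width: -0.0001
[323. 256.]
[361. 291.]
[283. 219.]
[511. 341.]
[134. 341.]
[322. 527.]
```

View pics/w1.png

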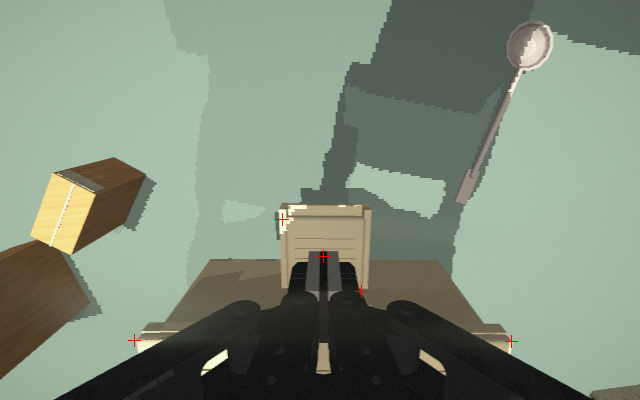

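The wrist view confirms the caddy pose: the button is centred at about (327,247), and the lid corners sit on their markers at (134,341) and (511,341). The fingertips are over the button, so I'll press.

```bash
python3 -m crank '[[[0,0,0.5],0,1],[[0,0,0.5],0,1],[[0,0,0.3],0,1],[[0,0,0],0,1]]'
python3 -m crank '[[[0,0,0.15],0,1],[[0,0,0.15],0,1],[[0,0,0.15],0,1],[[0,0,0],0,1]]'
```

```text
time_s: 3.78
eef_pos: [0.435, -0.0267, 0.123]
tcp_rot: [[-0.999, 0.053, -0.001], [0.053, 0.999, 0.0], [0.001, 0.0, -1.0]]
force: [-0.7, 0.1, 0.3]
width: 0.0003
time_s: 4.12
eef_pos: [0.4356, -0.0269, 0.1143]
tcp_rot: [[-0.999, 0.053, 0.001], [0.053, 0.999, -0.0], [-0.001, -0.0, -1.0]]
force: [-0.2, -0.6, 1.6]
width: 0.0
```

```bash
python3 -m crank '[[[0,0,0.15],0,1],[[0,0,0.15],0,1],[[0,0,0],0,1]]'; python3 -m crank '[[[0,0,0.15],0,1],[[0,0,0],0,1],[[0,0,0],0,1]]'
python3 - <<'E'
from h import *
im=read_camera("top")[:,:,::-1]; cv2.imwrite("pics/top1.png",im)
d=cv2.absdiff(im,cv2.imread("pics/top0.png")).sum(2)[175:225,295:380]; print(d.mean())
E
```

```text
time_s: 4.37
eef_pos: [0.4361, -0.0269, 0.1087]
tcp_rot: [[-0.999, 0.053, 0.002], [0.053, 0.999, -0.0], [-0.002, -0.0, -1.0]]
force: [0.1, 1.0, 8.2]
width: 0.0002
time_s: 4.62
eef_pos: [0.4363, -0.027, 0.1078]
tcp_rot: [[-0.999, 0.053, 0.004], [0.053, 0.999, -0.001], [-0.004, -0.001, -1.0]]
force: [-6.8, 0.7, 31.8]
width: 0.0001
103.00117647058823
```

```bash
python3 -m crank '[[[0.4,0,-0.6],0,1],[[0.8,0,-0.6],0,1],[[0.8,0,-0.8],0,1],[[0,0,-1],0,1],[[0,0,-1],0,1],[[0,0,-1],0,1],[[0,0,-1],0,1],[[0,0,-1],0,1],[[0,0,-1],0,1],[[0,0,-1],0,1]]'
python3 -m crank '[[[0,0,-0.7],-0.9,0],[[0,0,-0.7],-1,0],[[0,0,0],-1,0],[[0,0,0],-1,0],[[0,0,0],-1,0],[[0,0,0],-1,0],[[0,0,0],-1,0],[[0,0,0],-1,0],[[0,0,0],-1,0],[[0,0,0],-1,0]]' >/dev/null
python3 -m crank '[[[0,0,0],-1,0],[[0,0,0],-1,0],[[0,0,0],-1,0],[[0,0,0],-1,0],[[0,0,0],-1,0],[[0,0,0],-0.8,0],[[0,0,0],0,0]]'
python3 - <<'E'
from h import *
im=read_camera("scene")[:,:,::-1]; 
cv2.imwrite("pics/s1.png",cv2.resize(im[60:300,200:520],None,fx=2.4,fy=2.4))
print(np.round(env.state()["joint_pos"],1))
E
```

```text
time_s: 5.5
eef_pos: [0.3948, -0.0245, 0.2859]
tcp_rot: [[-0.999, 0.053, -0.001], [0.053, 0.999, 0.0], [0.001, 0.0, -1.0]]
force: [0.7, 1.1, -0.0]
width: 0.0001
time_s: 6.92
eef_pos: [0.4021, 0.0289, 0.3105]
tcp_rot: [[-0.105, -0.994, -0.008], [-0.993, 0.105, -0.053], [0.054, 0.003, -0.999]]
force: [-0.4, 0.5, -0.3]
width: 0.0853
[  -4.7    4.4   97.9   -3.2   78.  -177.9]
```

View pics/s1.png

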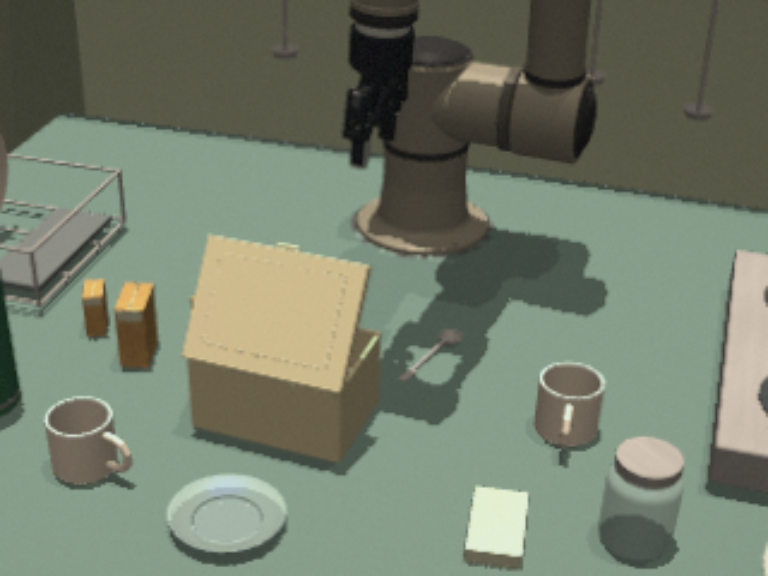

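The lid has sprung open to about 0.95 rad, and the cartons, cups, spoon and saucer haven't moved. Joint 6 hit its limit, so I'll turn back a little before straddling the lid edge.

```bash
python3 -m crank '[[[0,0,0],1,0],[[0,0,0],1,0],[[0,0,0],0,0],[[0,0,0],0,0]]'
```

```text
time_s: 7.3
eef_pos: [0.4023, 0.026, 0.311]
tcp_rot: [[-0.304, -0.953, -0.007], [-0.951, 0.304, -0.054], [0.053, -0.009, -0.999]]
force: [0.8, 0.3, 0.1]
width: 0.0853
```

```bash
python3 -m crank '[[[0.09,-0.94,0.01],0,0],[[0.09,-0.94,0.01],0,0],[[0.09,-0.94,0.01],0,0],[[0.09,-0.94,0.01],0,0],[[0.09,-0.94,0.01],0,0],[[0.09,-0.94,0.01],0,0],[[0.09,-0.94,0.01],0,0],[[0.09,-0.94,0.01],0,0],[[0,0,0],-0.8,0],[[0,0,0],0,0]]'
python3 - <<'E'
from h import *
s=env.state();print(np.round(s["joint_pos"],1))
im=read_camera("scene")[:,:,::-1].copy()
c=np.array([.561,-.034]);u=np.array([.9984,-.0558]);v=np.array([.0558,.9984])
for th in (.85,.95,1.05):
  for y in (-.103,.103):
    P=proj("scene",[*(c+u*(.072-.15*np.cos(th))+v*y),.107+.15*np.sin(th)])[0]; cv2.drawMarker(im,tuple(int(round(i)) for i in P),(0,0,255) if th==.95 else (255,0,0),0,5)
cv2.imwrite("pics/s2.png",cv2.resize(im[80:280,230:450],None,fx=3,fy=3))
E
```

```text
time_s: 8.13
eef_pos: [0.5416, -0.0341, 0.311]
tcp_rot: [[-0.224, -0.974, -0.008], [-0.973, 0.224, -0.054], [0.054, -0.004, -0.999]]
force: [-0.3, -0.6, -0.2]
width: 0.0855
[ -10.    19.5   78.3   -3.1   82.1 -176.6]
```

View pics/s2.png

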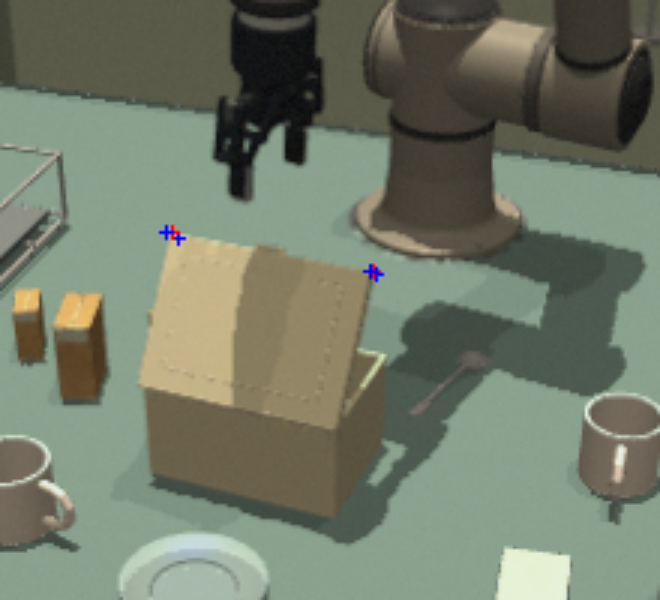

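The lid edge markers for 0.95 rad land on the lid corners at (178,237) and (372,271) in the crop, so the geometry is right. I'll go down over the edge and ease the lid back.

```bash
python3 -m crank '[[[-0.04,0,0.76],0.4,0],[[-0.04,0,0.76],0.4,0],[[-0.04,0,0.76],0,0],[[-0.04,0,0.76],0,0],[[-0.04,0,0.76],0,0],[[0,0,0],0,0]]'
python3 -m crank '[[[-0.1,-0.4,0],0,0.1],[[-0.1,-0.4,0],0,0.2],[[-0.1,-0.4,0],0,0.3],[[-0.1,-0.4,0],0,0.3],[[-0.1,-0.4,0],0,0.3],[[0,0,0],0,0.3]]'
```

```text
time_s: 8.68
eef_pos: [0.5399, -0.0331, 0.2331]
tcp_rot: [[-0.306, -0.952, -0.012], [-0.951, 0.306, -0.053], [0.054, -0.004, -0.999]]
force: [-0.4, 0.3, 0.2]
width: 0.0854
time_s: 9.18
eef_pos: [0.5847, -0.0362, 0.2357]
tcp_rot: [[-0.305, -0.952, -0.005], [-0.951, 0.305, -0.054], [0.053, -0.011, -0.999]]
force: [-1.3, 0.6, 0.5]
width: 0.0595
```

```bash
python3 -m crank '[[[-0.1,-0.4,0],0,0.3],[[-0.1,-0.4,0],0,0.35],[[-0.1,-0.4,0],0,0.4],[[-0.1,-0.4,0],0,0.45],[[-0.1,-0.4,0],0,0.5],[[0,0,0],0,0.5]]'
python3 - <<'E'
from h import *
im=read_camera("scene")[:,:,::-1].copy()
cv2.imwrite("pics/s3.png",cv2.resize(im[80:280,230:450],None,fx=3,fy=3))
E
```

```text
time_s: 9.68
eef_pos: [0.6251, -0.0389, 0.2352]
tcp_rot: [[-0.305, -0.952, -0.006], [-0.951, 0.305, -0.054], [0.053, -0.01, -0.999]]
force: [0.4, -0.0, 0.1]
width: 0.0425
```

View pics/s3.png

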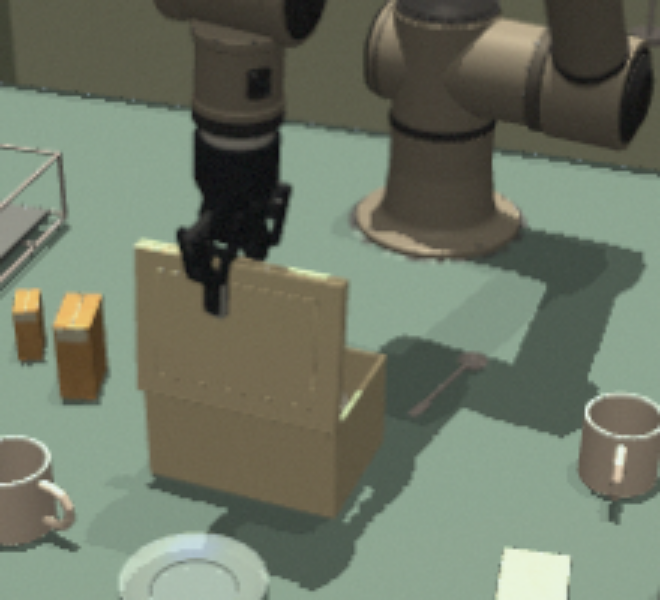

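The back finger is behind the lid and the front finger inside it, with the lid near upright. I'll continue slowly to the stop.

```bash
python3 -m crank '[[[-0.075,-0.3,0],0,0.5],[[-0.075,-0.3,0],0,0.5],[[-0.075,-0.3,0],0,0.5],[[-0.075,-0.3,0],0,0.5],[[-0.075,-0.3,0],0,0.5],[[-0.05,-0.2,0],0,0.5],[[-0.05,-0.2,0],0,0.5],[[0,0,0],0,0.5],[[0,0,0],0,0.5]]'
python3 - <<'E'
from h import *
im=read_camera("scene")[:,:,::-1].copy()
c=np.array([.561,-.034]);u=np.array([.9984,-.0558]);v=np.array([.0558,.9984])
for th in (1.57,1.78):
  for y in (-.103,.103):
    P=proj("scene",[*(c+u*(.072-.15*np.cos(th)+.008*np.sin(th))+v*y),.107+.15*np.sin(th)+.008*np.cos(th)])[0]; cv2.drawMarker(im,tuple(int(round(i)) for i in P),(0,0,255) if th==1.78 else (255,0,0),0,5)
cv2.imwrite("pics/s4.png",cv2.resize(im[80:280,230:450],None,fx=3,fy=3))
E
```

```text
time_s: 10.48
eef_pos: [0.6632, -0.0413, 0.2351]
tcp_rot: [[-0.305, -0.952, -0.007], [-0.951, 0.305, -0.054], [0.053, -0.009, -0.999]]
force: [0.4, 0.1, -0.2]
width: 0.0426
```

View pics/s4.png

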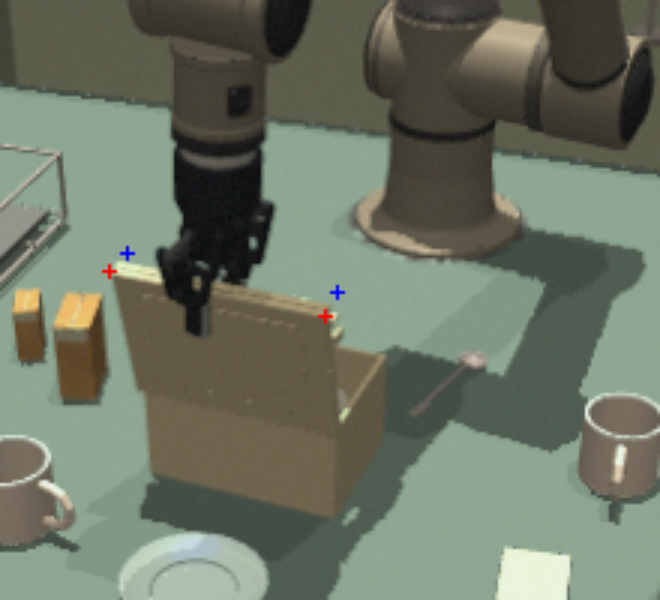

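```bash
python3 -m crank '[[[-0.05,-0.2,0],0,0.5],[[-0.05,-0.2,0],0,0.5],[[0,0,0],0,0.4],[[0,0,0],0,0.4],[[0,0,-0.5],0,0.35],[[0,0,-0.8],0,0.35],[[0,0,-1],0,0.35],[[0,0,-1],0,0.35],[[0,0,-0.7],0,0.35],[[0,0,0],0,0.35]]'
python3 - <<'E'
from h import *
im=read_camera("scene")[:,:,::-1]; t=read_camera("top")[:,:,::-1]
cv2.imwrite("pics/st5.png",np.hstack([cv2.resize(im[120:280,250:410],(400,400)),t[120:290,300:470].repeat(2,0).repeat(2,1)[:400] if 0 else cv2.resize(t[130:290,310:470],(400,400))]))
E
```

```text
time_s: 11.37
eef_pos: [0.6729, -0.0375, 0.32]
tcp_rot: [[-0.305, -0.952, 0.001], [-0.951, 0.305, -0.055], [0.052, -0.017, -0.998]]
force: [0.9, -0.7, 0.3]
width: 0.0557
```

View pics/st5.png

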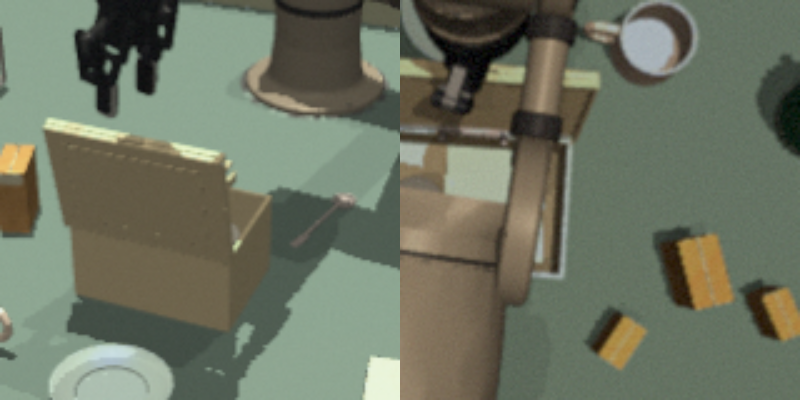

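The lid leans back at rest on its stop, and the free right-hand end of the caddy is visible. Now I'll turn the tool to match the carton (yaw 13.4°) and fly over to it.

```bash
python3 -m crank '[[[0,0,-0.3],1,0.35],[[0,0,0],1,0.35],[[0,0,0],1,0.35],[[0,0,0],1,0.35],[[0,0,0],1,0.35],[[0,0,0],1,0.35],[[0,0,0],1,0.35],[[0,0,0],1,0.35],[[0,0,0],1,0.35],[[0,0,0],1,0.35]]' >/dev/null
python3 -m crank '[[[0.4,-0.3,0],0.26,0.35],[[0.82,-0.67,0],0,0.35],[[0.82,-0.67,0],0,0.35],[[0.82,-0.67,0],0,0.35],[[0.82,-0.67,0],0,0.35],[[0.82,-0.67,0],0,0.35],[[0.82,-0.67,0],0,0.35],[[0.82,-0.67,0],0,0.35],[[0.82,-0.67,0],0,0.35],[[0.82,-0.67,0],0,0.35]]' >/dev/null
python3 -m crank '[[[0.82,-0.67,0],0,0.3],[[0.82,-0.67,0],0,0.3],[[0.82,-0.67,0],0,0.3],[[0.82,-0.67,0],0,0.3],[[0.4,-0.3,0],0,0.3],[[0,0,0],0,0.3],[[0,0,0],0,0.3]]'
python3 - <<'E'
from h import *
s=env.state(); print(np.round(s["joint_pos"],1))
R=np.array(s["tcp_rot"]); d=np.array([.494,-.273,.20])-s["eef_pos"]; print((R.T@d/.02).round(2))
t=read_camera("top")[:,:,::-1]; cv2.imwrite("pics/top2.png",t)
w=read_camera("wrist")[:,:,::-1].copy()
c=np.array([.494,-.273]);a=np.radians(13.4);u=np.array([np.cos(a),np.sin(a)]);v=np.array([-u[1],u[0]])
for x in(-.035,.035):
  for y in (-.02,.02):
    P=proj("wrist",[*(c+u*x+v*y),.092],s)[0];cv2.drawMarker(w,tuple(int(round(i)) for i in P),(0,0,255),0,9)
a=cv2.resize(t[180:260,290:400],None,fx=4,fy=4,interpolation=cv2.INTER_CUBIC)
cv2.imwrite("pics/w2.png",np.hstack([cv2.resize(w,(360,225)),cv2.copyMakeBorder(cv2.resize(a,(430,313)),0,0,0,0,0)[:225+88][:225]]) if 0 else np.vstack([cv2.resize(w,(440,275)),a[:320]]))
E
```

```text
time_s: 13.72
eef_pos: [0.4922, -0.2713, 0.3346]
tcp_rot: [[-0.973, -0.232, -0.007], [-0.231, 0.971, -0.053], [0.019, -0.05, -0.999]]
force: [-0.3, -0.5, -0.4]
width: 0.0597
[ -35.3   20.3   73.5   -2.7   84.7 -138.4]
[-0.2   0.23  6.73]
```

View pics/w2.png

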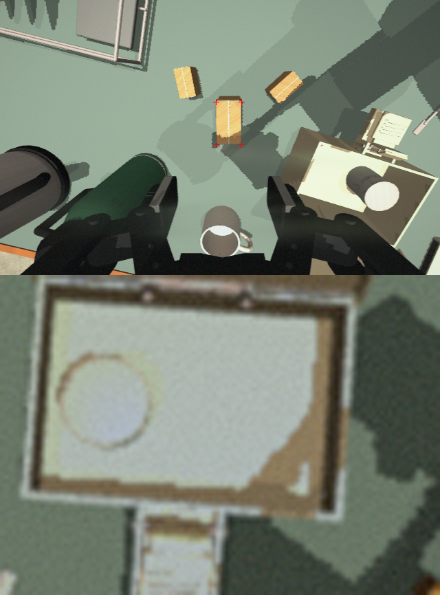

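The wrist markers sit on the carton's top face, at about (229,122). The top view shows the tin standing at the left end and the right end empty. I'll descend and grip.

```bash
python3 -m crank '[[[-0.024,0.04,1],0,0.3],[[-0.024,0.04,1],0,0.3],[[-0.024,0.04,1],0,0.3],[[-0.024,0.04,1],0,0.3],[[-0.024,0.04,1],0,0.3],[[-0.024,0.04,1],0,0.3],[[-0.024,0.04,1],0,0.3],[[-0.024,0.04,1],0,0.3],[[-0.024,0.04,1],0,0.3],[[-0.024,0.04,1],0,0.3]]'
python3 -m crank '[[[-0.024,0.04,0.9],0,0.3],[[-0.024,0.04,0.9],0,0.3],[[-0.024,0.04,0.6],0,0.3],[[-0.024,0.04,0.3],0,0.3],[[0,0,0],0,0.3],[[0,0,0],0,0.3]]'
python3 - <<'E'
from h import *
P=cast("top",[[316.2,211.7]],.082)[0]; c=np.array([.561,-.034]);u=np.array([.9984,-.0558]);v=np.array([.0558,.9984])
print("tin in caddy",(P[:2]-c)@u,(P[:2]-c)@v)
E
python3 -m crank '[[[0,0,0],0,0.6],[[0,0,0],0,0.8],[[0,0,0],0,0.8],[[0,0,0],0,0.8],[[0,0,0],0,0.8],[[0,0,0],0,0.8]]' 30
```

```text
time_s: 14.65
eef_pos: [0.4947, -0.272, 0.1337]
tcp_rot: [[-0.972, -0.234, -0.007], [-0.234, 0.971, -0.053], [0.019, -0.05, -0.999]]
force: [-0.0, -0.2, -0.8]
width: 0.0597
time_s: 15.15
eef_pos: [0.4953, -0.2721, 0.0809]
tcp_rot: [[-0.972, -0.234, -0.007], [-0.233, 0.971, -0.054], [0.019, -0.051, -0.999]]
force: [-0.1, 0.1, -1.1]
width: 0.0597
tin in caddy -0.00608401690160344 0.05318666082577661
time_s: 15.65
eef_pos: [0.4954, -0.2727, 0.0819]
tcp_rot: [[-0.973, -0.232, -0.005], [-0.232, 0.971, -0.055], [0.017, -0.052, -0.998]]
force: [0.2, 1.9, 5.7]
width: 0.04
```

```bash
python3 -m crank '[[[0,0,-0.4],0,0.8],[[0,0,-0.8],0,0.8],[[0,0,-1],0,0.8],[[0,0,-1],0,0.8],[[0,0,-1],0,0.8],[[0,0,-1],0.9,0.8],[[0,0,-1],1,0.8],[[0,0,-1],1,0.8],[[0,0,-0.6],0,0.8]]'
python3 -m crank '[[[-0.15,0.6,-0.03],0,0.8],[[-0.25,1,-0.05],0,0.8],[[-0.25,1,-0.05],0,0.8],[[-0.25,1,-0.05],0,0.8],[[-0.25,1,-0.05],0,0.8],[[-0.25,1,-0.05],0,0.8],[[-0.25,1,-0.05],0,0.8],[[-0.25,1,-0.05],0,0.8],[[-0.25,1,-0.05],0,0.8],[[0,0,0],0,0.8]]' >/dev/null
python3 -m crank '[[[-0.1,0.4,0],0,0.8],[[0,0.3,0],0,0.8],[[0,0,0],0,0.8],[[0,0,0],0,0.8]]'
python3 - <<'E'
from h import *
s=env.state(); R=np.array(s["tcp_rot"]); c=np.array([.561,-.034]);u=np.array([.9984,-.0558]);v=np.array([.0558,.9984])
for z in (.15,.087):
  g=np.array([*(c+u*-.002+v*-.043),z]); print((R.T@(g-s["eef_pos"])/.02).round(2))
im=read_camera("scene")[:,:,::-1].copy()
cv2.imwrite("pics/s6.png",cv2.resize(im[80:280,230:450],None,fx=3,fy=3))
E
```

```text
time_s: 16.4
eef_pos: [0.496, -0.2644, 0.2391]
tcp_rot: [[-0.998, 0.061, -0.005], [0.061, 0.997, -0.055], [0.001, -0.056, -0.998]]
force: [0.5, 0.1, -2.2]
width: 0.0402
time_s: 17.57
eef_pos: [0.5509, -0.0808, 0.2345]
tcp_rot: [[-0.998, 0.055, -0.007], [0.056, 0.997, -0.054], [0.004, -0.054, -0.999]]
force: [-0.5, -0.1, -0.7]
width: 0.0402
[-0.29  0.44  4.21]
[-0.31  0.61  7.35]
```

View pics/s6.png

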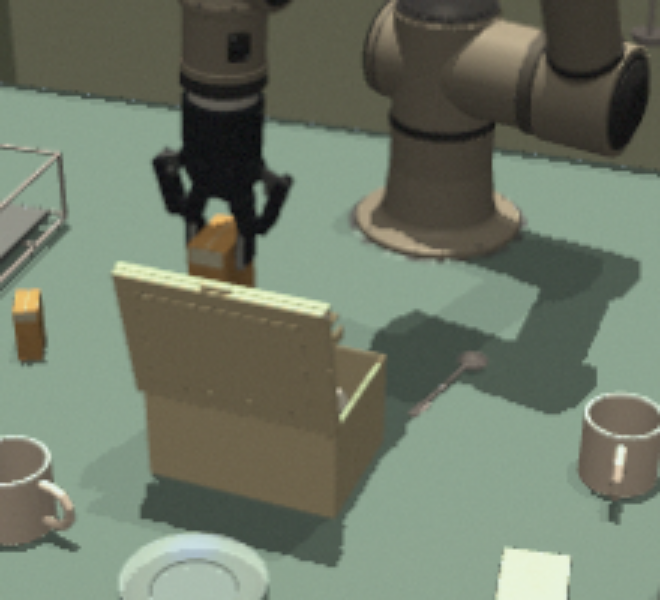

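The carton is held upright above the caddy's free end, with the lid still on its stop. I'll lower it.

```bash
python3 -m crank '[[[-0.05,0.1,0.4],0,0.8],[[-0.05,0.1,0.8],0,0.8],[[-0.05,0.1,1],0,0.8],[[-0.05,0.1,1],0,0.8],[[-0.05,0.1,1],0,0.8],[[-0.05,0.1,0.8],0,0.8],[[0,0,0.6],0,0.8],[[0,0,0.4],0,0.8],[[0,0,0],0,0.8],[[0,0,0],0,0.8]]'
python3 -m crank '[[[0,0,0.3],0,0.8],[[0,0,0.3],0,0.8],[[0,0,0.3],0,0.8],[[0,0,0.15],0,0.8],[[0,0,0],0,0.8],[[0,0,0],0,0.8]]'
```

```text
time_s: 18.45
eef_pos: [0.5569, -0.0759, 0.1141]
tcp_rot: [[-0.998, 0.056, -0.007], [0.056, 0.997, -0.054], [0.004, -0.054, -0.999]]
force: [0.9, -0.0, -0.6]
width: 0.0403
time_s: 18.95
eef_pos: [0.5567, -0.0767, 0.0932]
tcp_rot: [[-0.998, 0.055, -0.007], [0.056, 0.997, -0.054], [0.004, -0.054, -0.999]]
force: [-0.3, 0.9, -1.1]
width: 0.0404
```

```bash
python3 -m crank '[[[0,0,0.1],0,0.8],[[0,0,0.1],0,0.8],[[0,0,0],0,0.8],[[0,0,0],0,0.8]]'
python3 -m crank '[[[0,0,0.1],0,0.8],[[0,0,0.1],0,0.8],[[0,0,0],0,0.8],[[0,0,0],0,0.8]]'
```

```text
time_s: 19.28
eef_pos: [0.5568, -0.0769, 0.0893]
tcp_rot: [[-0.998, 0.055, -0.007], [0.056, 0.997, -0.054], [0.004, -0.054, -0.999]]
force: [-0.1, -0.2, -2.5]
width: 0.0403
time_s: 19.62
eef_pos: [0.5575, -0.0773, 0.0861]
tcp_rot: [[-0.998, 0.056, -0.005], [0.056, 0.997, -0.054], [0.002, -0.054, -0.999]]
force: [1.5, -0.4, 3.4]
width: 0.0399
```

Floor contact: the force went from -2.5 to +3.4 N. Release and lift.

```bash
python3 -m crank '[[[0,0,0],0,0.5],[[0,0,0],0,0.45],[[0,0,0],0,0.4],[[0,0,0],0,0.35],[[0,0,0],0,0.33],[[0,0,0],0,0.33],[[0,0,0],0,0.33],[[0,0,0],0,0.33]]'
python3 -m crank '[[[0,0,-0.3],0,0.33],[[0,0,-0.5],0,0.33],[[0,0,-1],0,0.33],[[0,0,-1],0,0.33],[[0,0,-1],0,0.33],[[0,0,-1],0,0.33],[[0,0,-1],0,0.33],[[0,0,-1],0,0.33],[[0,0,-1],0,0.33],[[0,0,-1],0,0.33]]'
python3 -m crank '[[[0,0,-1],0,0.33],[[0,0,-1],0,0.33],[[0,0,-1],0,0.33],[[0,0,0],0,0.33]]'
python3 - <<'E'
from h import *
s=env.state(); print(np.round(s["joint_pos"],1))
w=read_camera("wrist")[:,:,::-1].copy(); t=read_camera("top")[:,:,::-1]
cv2.imwrite("pics/w3.png",np.hstack([w,cv2.resize(t[170:270,290:390],(400,400))])[:,:] if 0 else np.hstack([cv2.resize(w,(480,300)),cv2.resize(t[170:270,290:390],(300,300))]))
E
```

```text
time_s: 20.28
eef_pos: [0.5567, -0.0772, 0.0853]
tcp_rot: [[-0.998, 0.055, -0.007], [0.056, 0.997, -0.054], [0.004, -0.054, -0.999]]
force: [0.2, 0.2, 0.6]
width: 0.0573
time_s: 21.12
eef_pos: [0.5578, -0.0675, 0.2634]
tcp_rot: [[-0.998, 0.055, -0.006], [0.056, 0.997, -0.054], [0.003, -0.054, -0.999]]
force: [-0.0, -0.4, 0.9]
width: 0.0571
time_s: 21.45
eef_pos: [0.5595, -0.0645, 0.3265]
tcp_rot: [[-0.998, 0.056, 0.002], [0.055, 0.997, -0.056], [-0.005, -0.055, -0.998]]
force: [0.4, -0.6, 0.0]
width: 0.0569
[-12.8  21.   73.8  -3.1  84.4 -99.3]
```

View pics/w3.png

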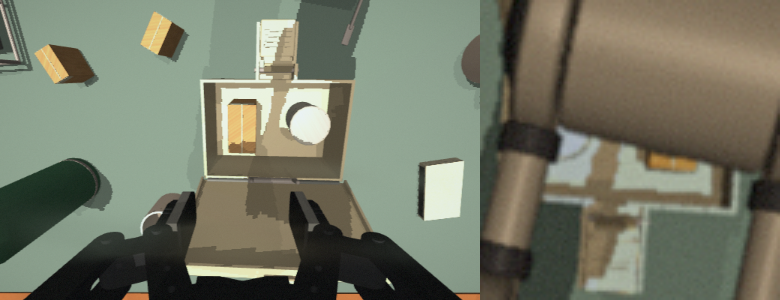

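That makes 12 pictures viewed, so checks from here are numeric. The wrist view shows the carton standing upright at the right end and the tin upright at the left, with the lid open behind. Next I go behind the lid with closed fingers to bring it forward.

```bash
cat > g.py <<'E'
import sys
from h import *
c=np.array([.561,-.034]);u=np.array([.9984,-.0558]);v=np.array([.0558,.9984])
s=env.state(); R=np.array(s["tcp_rot"]); p=np.array(s["eef_pos"])
print("caddy xyz mm",((p[:2]-c)@u*1e3).round(1),((p[:2]-c)@v*1e3).round(1),(p[2]*1e3).round(1))
for a in sys.argv[1:]:
    x,y,z=[float(i)/1e3 for i in a.split(",")]; g=np.array([*(c+u*x+v*y),z]); print(a,(R.T@(g-p)/.02).round(2)); p=g
E
python3 -m crank '[[[-0.4,0.1,0],0,1],[[-0.83,0.17,0],0,1],[[-0.83,0.17,0],0,1],[[-0.83,0.17,0],0,1],[[-0.83,0.17,0],0,1],[[-0.83,0.17,0],0,1],[[-0.83,0.17,0],0,1],[[-0.83,0.17,0],0,1],[[-0.83,0.17,0],0,1],[[-0.5,0,0],0,1]]'
python3 -m crank '[[[0,0,0],0,1],[[0,0,0],0,1]]'>/dev/null; python3 g.py 150,0,235 60,0,240
```

```text
time_s: 22.38
eef_pos: [0.7118, -0.0429, 0.3161]
tcp_rot: [[-0.998, 0.055, -0.01], [0.055, 0.997, -0.053], [0.007, -0.053, -0.999]]
force: [0.5, 1.0, 0.3]
width: -0.0
caddy xyz mm 149.9 -1.3 316.6
150,0,235 [-0.03  0.28  4.07]
60,0,240 [ 4.5  -0.01 -0.22]
```

```bash
python3 -m crank '[[[0,0.07,0.8],0,1],[[0,0.07,1],0,1],[[0,0.07,1],0,1],[[0,0.07,0.8],0,1],[[0,0,0.47],0,1],[[0,0,0],0,1],[[0,0,0],0,1]]'
python3 -m crank '[[[0.4,0,0],0,1],[[0.4,0,0],0,1],[[0.4,0,0],0,1],[[0.4,0,-0.03],0,1],[[0.4,0,-0.03],0,1],[[0.4,0,-0.03],0,1],[[0.4,0,-0.03],0,1],[[0.4,0,-0.03],0,1],[[0,0,0],0,1]]'
python3 -m crank '[[[0.4,0,0],0,1],[[0.4,0,0],0,1],[[0.4,0,0],0,1],[[0.4,0,0],0,1],[[0,0,0],0,1],[[0,0,0],0,1]]'
```

```text
time_s: 23.13
eef_pos: [0.71, -0.0427, 0.2376]
tcp_rot: [[-0.998, 0.056, -0.007], [0.056, 0.997, -0.054], [0.004, -0.054, -0.999]]
force: [0.0, 1.0, 0.1]
width: 0.0003
time_s: 23.88
eef_pos: [0.6461, -0.0389, 0.2429]
tcp_rot: [[-0.998, 0.056, -0.004], [0.056, 0.997, -0.054], [0.001, -0.054, -0.999]]
force: [1.4, 0.2, -0.9]
width: 0.0003
time_s: 24.38
eef_pos: [0.6151, -0.0372, 0.2418]
tcp_rot: [[-0.998, 0.056, -0.005], [0.056, 0.997, -0.054], [0.002, -0.054, -0.999]]
force: [-0.0, 0.2, 0.9]
width: 0.0001
```

```bash
cat > lid.py <<'E'
from h import *
c=np.array([.561,-.034]);u=np.array([.9984,-.0558]);v=np.array([.0558,.9984])
im=read_camera("scene")[:,:,::-1]; hsv=cv2.cvtColor(np.ascontiguousarray(im),cv2.COLOR_BGR2HSV)
def px(th,r,y):
    P=proj("scene",[*(c+u*(.072-r*np.cos(th)+.008*np.sin(th))+v*y),.107+r*np.sin(th)+.008*np.cos(th)])[0].round().astype(int); return hsv[P[1]-1:P[1]+2,P[0]-1:P[0]+2].reshape(-1,3).mean(0).round().astype(int).tolist()
for th in (0,.3,.6,.8,.95,1.1,1.3,1.5): print(th,"in",px(th,.14,.096),"out",px(th,.17,.096),"side",px(th,.14,.115))
E
python3 lid.py; python3 g.py 60,0,300 14,0,260 14,0,239
```

```text
0 in [67, 38, 119] out [66, 38, 163] side [67, 38, 85]
0.3 in [66, 37, 163] out [65, 38, 163] side [65, 38, 163]
0.6 in [56, 38, 147] out [65, 37, 164] side [66, 38, 163]
0.8 in [23, 75, 126] out [65, 37, 159] side [65, 37, 163]
0.95 in [22, 79, 169] out [62, 34, 153] side [65, 38, 164]
1.1 in [21, 80, 206] out [65, 36, 159] side [47, 47, 133]
1.3 in [21, 78, 200] out [65, 38, 164] side [22, 77, 135]
1.5 in [21, 78, 212] out [37, 56, 193] side [21, 80, 193]
caddy xyz mm 54.4 -0.1 241.5
60,0,300 [-0.28 -0.15 -2.92]
14,0,260 [2.3  0.11 2.  ]
14,0,239 [-0.    0.06  1.05]
```

The lid has fallen forward onto its spring at about 0.95 rad. Next I'll press on its outer face and follow the arc down.

```bash
python3 -m crank '[[[0,-0.05,-0.8],0,1],[[0,-0.05,-1],0,1],[[0.5,0,0],0,1],[[0.5,0,0],0,1],[[0.5,0,0],0,1],[[0.5,0,0],0,1],[[0,0.05,0.7],0,1],[[0,0,0],0,1],[[0,0,0],0,1]]'
python3 g.py 14,0,239 -11,0,219 -31,0,193 -43,0,162 -47,0,137
```

```text
time_s: 25.18
eef_pos: [0.5749, -0.0347, 0.2626]
tcp_rot: [[-0.998, 0.055, -0.008], [0.056, 0.997, -0.054], [0.005, -0.054, -0.999]]
force: [1.3, -0.2, 0.2]
width: -0.0001
caddy xyz mm 13.9 0.1 262.6
14,0,239 [-0.01  0.06  1.18]
-11,0,219 [1.25 0.05 1.  ]
-31,0,193 [0.99 0.07 1.3 ]
-43,0,162 [0.59 0.08 1.55]
-47,0,137 [0.19 0.07 1.25]
```

```bash
python3 -m crank '[[[0,0.03,0.6],0,1],[[0,0.03,0.58],0,1],[[0.31,0.01,0.25],0,1],[[0.31,0.01,0.25],0,1],[[0.31,0.01,0.25],0,1],[[0.31,0.01,0.25],0,1],[[0,0,0],0,1]]'
python3 -m crank '[[[0.25,0.02,0.32],0,1],[[0.25,0.02,0.32],0,1],[[0.25,0.02,0.32],0,1],[[0.25,0.02,0.32],0,1],[[0,0,0],0,1]]'
python3 lid.py|head -5; python3 g.py -43,0,162 -47,0,137
```

```text
time_s: 25.77
eef_pos: [0.5493, -0.0336, 0.219]
tcp_rot: [[-0.998, 0.055, -0.008], [0.056, 0.997, -0.054], [0.005, -0.054, -0.999]]
force: [-0.2, -0.0, 0.5]
width: -0.0002
time_s: 26.18
eef_pos: [0.528, -0.032, 0.1922]
tcp_rot: [[-0.998, 0.055, -0.01], [0.056, 0.997, -0.053], [0.007, -0.054, -0.999]]
force: [0.7, -0.5, 0.1]
width: -0.0
0 in [66, 38, 141] out [66, 37, 137] side [66, 37, 76]
0.3 in [23, 74, 138] out [64, 37, 160] side [65, 38, 159]
0.6 in [55, 37, 186] out [65, 38, 161] side [65, 37, 161]
0.8 in [66, 38, 162] out [65, 38, 157] side [65, 38, 161]
0.95 in [65, 37, 161] out [62, 33, 150] side [65, 38, 161]
caddy xyz mm -32.3 0.1 192.9
-43,0,162 [0.53 0.08 1.55]
-47,0,137 [0.19 0.07 1.25]
```

Good, the lid is tracking at about 0.4 rad. I'll carry on down.

```bash
python3 -m crank '[[[0.13,0.02,0.39],0,1],[[0.13,0.02,0.39],0,1],[[0.13,0.02,0.39],0,1],[[0.13,0.02,0.39],0,1],[[0.06,0.02,0.3],0,1],[[0.06,0.02,0.3],0,1],[[0.06,0.02,0.3],0,1],[[0,0,0],0,1]]'
python3 -m crank '[[[0.02,0.02,0.15],0,1],[[0,0,0.15],0,1],[[0,0,0],0,1]]'; python3 g.py
```

```text
time_s: 26.9
eef_pos: [0.5149, -0.0313, 0.1434]
tcp_rot: [[-0.998, 0.055, -0.008], [0.056, 0.997, -0.053], [0.005, -0.054, -0.999]]
force: [-0.6, -0.8, 0.7]
width: -0.0003
time_s: 27.15
eef_pos: [0.515, -0.0312, 0.1379]
tcp_rot: [[-0.998, 0.055, -0.007], [0.056, 0.997, -0.054], [0.004, -0.054, -0.999]]
force: [-1.0, -0.9, 1.6]
width: 0.0001
caddy xyz mm -46.1 0.2 137.9
```

```bash
for i in 1 2; do :; done
python3 -m crank '[[[0,0,0.1],0,1],[[0,0,0.1],0,1],[[0,0,0],0,1]]' | grep -E 'eef|force'
python3 -m crank '[[[0,0,0.1],0,1],[[0,0,0.1],0,1],[[0,0,0],0,1]]' | grep -E 'eef|force'
```

```text
eef_pos: [0.5152, -0.0312, 0.1368]
force: [-6.7, 2.9, 20.4]
eef_pos: [0.5153, -0.0313, 0.1363]
force: [-17.0, 5.5, 49.5]
```

Bottomed out hard at 49 N through the fingertips. I'll back off and check the catch.

```bash
python3 -m crank '[[[0,0,-0.4],0,1],[[0,0,-0.6],0,1],[[0,0,-1],0,1],[[0,0,-1],0,1],[[0,0,-1],0,1],[[0,0,-1],0,1],[[0,0,-1],0,1],[[0,0,-1],0,1],[[0,0,0],0,1]]' | grep -E 'time|eef|force'
python3 lid.py
python3 -m crank '[[[1,0,0],0,1],[[1,0,0],0,1],[[1,0,0],0,1],[[1,0,0],0,1],[[1,0,0],0,1],[[0,0,0],0,1]]' | grep -E 'time|eef'
python3 - <<'E'
from h import *
t0=cv2.imread("pics/top0.png"); s0=cv2.imread("pics/scene0.png")
t=read_camera("top")[:,:,::-1]; s=read_camera("scene")[:,:,::-1]
cv2.imwrite("pics/topF.png",t);cv2.imwrite("pics/sceneF.png",s)
def d(a,b,r): y0,y1,x0,x1=r; return cv2.absdiff(np.ascontiguousarray(a[y0:y1,x0:x1]),b[y0:y1,x0:x1]).mean().round(1)
print("scene lid top",d(s,s0,(186,215,285,355)),"caddy+lid",d(s,s0,(185,247,278,358)),"spoon",d(s,s0,(197,218,366,392)),"cup_a",d(s,s0,(210,246,422,452)),"cup_b",d(s,s0,(226,262,218,256)),"saucer",d(s,s0,(258,294,268,322)),"flask",d(s,s0,(150,236,165,208)),"match",d(s,s0,(262,296,392,422)),"jar",d(s,s0,(242,294,450,486)))
# lid front corners in scene: cream bright mask
h=cv2.cvtColor(np.ascontiguousarray(s),cv2.COLOR_BGR2HSV);h0=cv2.cvtColor(s0,cv2.COLOR_BGR2HSV)
for q in(h0,h):
    m=(q[...,2]>180)&(q[...,1]<110)&(q[...,0]<50); m[:,:270]=0;m[:,365:]=0;m[:175]=0;m[255:]=0
    c=max(blobs(m,20),key=cv2.contourArea);print(cv2.boundingRect(c),cv2.contourArea(c))
E
```

```text
time_s: 28.4
eef_pos: [0.5177, -0.0242, 0.2741]
force: [0.7, -0.6, 0.0]
0 in [38, 48, 237] out [66, 38, 147] side [66, 37, 145]
0.3 in [66, 38, 147] out [65, 38, 160] side [66, 38, 146]
0.6 in [65, 37, 160] out [65, 37, 161] side [65, 38, 160]
0.8 in [66, 38, 161] out [65, 38, 156] side [65, 38, 160]
0.95 in [65, 38, 160] out [62, 34, 150] side [65, 38, 160]
1.1 in [65, 37, 160] out [64, 36, 156] side [65, 38, 161]
1.3 in [65, 38, 161] out [65, 38, 161] side [65, 38, 160]
1.5 in [66, 38, 147] out [66, 38, 161] side [66, 38, 147]
time_s: 28.95
eef_pos: [0.4127, -0.018, 0.2694]
scene lid top 8.7 caddy+lid 5.0 spoon 40.3 cup_a 1.3 cup_b 1.3 saucer 1.3 flask 1.9 match 1.1 jar 1.4
(277, 181, 84, 40) 1918.5
(277, 181, 80, 40) 1755.5
```

The lid stays down and the cups, saucer, flask, matchbox and jar are unchanged. The spoon and lid differences look like the arm's shadow, so I'll move aside and recheck.

```bash
python3 -m crank '[[[0,0.8,-0.4],0,1],[[0,1,-0.4],0,1],[[0,1,0],0,1],[[0,1,0],0,1],[[0,1,0],0,1],[[0,1,0],0,1],[[0,1,0],0,1],[[0,1,0],0,1],[[0,1,0],0,1],[[0,1,0],0,1]]' >/dev/null
python3 -m crank '[[[0.3,1,0],0,1],[[0.3,1,0],0,1],[[0.3,1,0],0,1],[[0.3,1,0],0,1],[[0.3,1,0],0,1],[[0.3,1,0],0,1],[[0.3,1,0],0,1],[[0.3,1,0],0,1],[[0,0,0],0,1],[[0,0,0],0,1]]' | grep -E 'time|eef|force'
python3 - <<'E'
from h import *
t0=cv2.imread("pics/top0.png"); s0=cv2.imread("pics/scene0.png")
t=np.ascontiguousarray(read_camera("top")[:,:,::-1]); s=np.ascontiguousarray(read_camera("scene")[:,:,::-1])
def d(a,b,r): y0,y1,x0,x1=r; return cv2.absdiff(a[y0:y1,x0:x1].copy(),b[y0:y1,x0:x1].copy()).mean().round(1)
print("scene: caddy",d(s,s0,(185,247,278,358)),"spoon",d(s,s0,(197,218,366,392)),"cup_a",d(s,s0,(210,246,422,452)))
print("top: lid",d(t,t0,(175,248,292,382)),"button",d(t,t0,(240,270,322,346)),"spoon",d(t,t0,(250,305,268,296)),"carton gone",d(t,t0,(222,255,415,445)))
h=cv2.cvtColor(t,cv2.COLOR_BGR2HSV);m=(h[...,1]<70)&(h[...,2]>120); m[:,:270]=0;m[:160]=0;m[300:]=0;m[:,400:]=0
m=cv2.morphologyEx(m.astype(np.uint8),cv2.MORPH_OPEN,np.ones((3,3)))
for c in blobs(m): print(cv2.minAreaRect(c))
# per-pixel max-diff area inside lid/button
print((cv2.absdiff(t,t0).max(2)[175:270,292:382]>40).sum())
E
```

```text
time_s: 30.72
eef_pos: [0.3882, 0.3408, 0.2664]
force: [0.5, -0.3, 0.2]
scene: caddy 1.4 spoon 3.7 cup_a 9.7
top: lid 6.6 button 6.4 spoon 4.8 carton gone 34.6
((333.69482421875, 255.68795776367188), (21.785871505737305, 22.431814193725586), 3.3664605617523193)
((337.00506591796875, 210.92892456054688), (84.4990005493164, 62.98239517211914), 4.085616588592529)
0
```

```bash
python3 -c "
from cell import env
print(env.hand_in())"
```

```text
the job is handed in; nothing more can be done
None
```

The tea carton is put away, the lid is shut, and I handed the job in with the robot's clock at about 31 s. I pressed the button and the lid sprang to about 0.95 rad. I then straddled its edge with the fingers and eased it back onto its stop. The carton was set down beside the tin under force control, released, and the lid brought forward and pressed shut.

**Last checks**
- **Lid and button:** the final pictures match the ones from before the start. The scene-camera difference over the caddy averages 1.4 grey levels, and no pixel of the lid or button in the top view changed strongly. The lid stayed down after I let go, so the catch appears to hold.
- **Carton and tin:** both stood upright in the last view inside, just before I shut the lid. I did not see them again after that.
- **Other objects:** spoon, cups, saucer, flask, matchbox and jar match their starting pictures. Where two disagreed for a time (the spoon, then cup_a), I put it down to the arm's shadow, as each matched in another picture.

**What did not go as planned**
- **Tilted tool:** joint 6 reached the end of its range while turning. This left the tool tilted about 3° for the rest of the job. The carton still set down flat as far as the picture shows.
- **Hard press:** the last press on the lid bottomed out at about 50 N through the fingertips, against the roughly 10 N suggested. That is under the 120 N wrist limit. The button press also peaked at 32 N, against the 5 to 6 N needed.

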